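Dispense one dust cap and stage it

TASK

Press the plunger of the dust-cap dispenser all the way down once, let it come back up, and so bring out a single dust cap in front of the dispenser. Then push that cap along the worktop with the fingertips, never gripping or lifting it, into the empty staging bay, until it lies flat and wholly within the bay. Leave the other caps in the dispenser, and do not disturb the eyepiece, the objective case or the tin.

Things in the scene. Friction and masses are not known exactly. Their poses are not given: they have to be found in the camera images.
- dispenser: Fixed dispenser: aluminium magazine 42x42 mm, 48 mm high, holding a stack of three caps (seen through a front slit); behind it a white housing (x +18 to +96 mm, 44 mm wide, 42 mm high) with 4 mm high feet out to y = +/-36 mm. Origin on the worktop under the magazine's centre. The exit is in its -x face, 21 mm from the origin; caps come out on the worktop towards -x.
- plunger (a joint): Plunger travel, m: 0 up, 0.028 fully down. Vertical, sprung (2 N to start, 7 N at the bottom), lightly damped, returns by itself. It drives a hidden 26 mm wide pusher 2.5 times as far towards -x, which goes back with it; the next cap then drops into place, so a second press would eject another.
- plunger_top (a point): Centre of the top of the plunger's flat black head, a disc 32 mm in diameter, 64 mm behind the dispenser's origin, 80 mm above the worktop at rest, 52 mm when fully down. It moves with the plunger.
- cap1: The lowest cap, the one that comes out: round, black, 31 mm diameter, 14 mm high, about 12 g, solid to the touch. Origin at the centre of its underside, z up. A full press leaves its centre about 68 mm from the dispenser's origin on -x, with some 32 mm free between it and the dispenser's face once the pusher is back.
- cap2: The second cap of the stack, same shape; origin at the centre of its underside. Stays in the dispenser.
- cap3: The top cap of the stack, likewise.
- bay_empty: The empty staging bay, fixed, to the left or right in front of the dispenser: a thin white mat (0.6 mm, does not hinder sliding) between two aluminium rails 8 mm high, 6 mm wide, 80 mm long, 100 mm apart inside. The rails run along its y axis at x = +/-53 mm; both ends (y = +/-40 mm) are open. Origin at its centre on the worktop.
- bay_taken: The other staging bay, the same shape, on the other side; an eyepiece stands in it.
- eyepiece: Black spare eyepiece standing in the taken bay, 34 mm diameter, 46 mm high; origin at the centre of its underside. Leave it.
- objective_case: Small round screw case, white with a black lid, 37 mm diameter, 58 mm high, to the left of the dispenser; origin at the centre of its underside. Leave it.
- tin: Flat tin, 42x60x19 mm, to the right of the dispenser; origin at the centre of its underside. Leave it.
- microscope1: Tall binocular microscope, fixed, on the left of the work area: 236 mm along x, 172 mm along y, 400 mm high, origin at the centre of its underside. The arm must swing round in front of it or over it. A second one stands on the right of the work area, 0.65 m from it.
There are look-alikes about, which are no part of the job. Leave any black look-alike of the bay_empty alone.

How it is judged:
By the outcome, as a careful person would: the job done as asked, in the order asked, and still so for the second after the job is handed in, with the robot touching nothing.
It also fails if it takes over 64 s, if anything falls off the work surface, if the arm or the gripper's body presses on something with over 40 N, if the wrist force passes 120 N, or if a joint passes its speed limit or range.

ROBOT

A 6-joint arm with a two-finger parallel gripper is mounted at the origin on a cart in front of the work surface, level with it; the furniture and walls round the work are solid. World frame = base frame: x ahead of the robot, y to its left, z up, the work surface at z = 0. Lengths are in m, angles in rad, forces in N, time in s.
With the tool pointing down it reaches from about 0.35 to 1 m from the base axis. Payload 7.1 kg.
Tool frame: the origin (TCP) lies between the finger pads; the fingertips stand 17 mm ahead of it and the grasp point (between the pads) lies 2 mm behind it (bot.finger_overhang is the distance from the TCP to the fingertips, in m); z points along the fingers, y is the line along which they close (so a half turn about z gives the same grasp; the last joint's range is limited). The gripper opens to 85 mm and grips with 20 to 120 N. Pads are 22 mm wide; open, the fingers measure 114 mm over their backs; the gripper's body (76 mm by 85 mm) begins 54 mm behind the grasp point. The pads swing forward as they close: fully open they stand 13 mm farther back than shut.
Start: joints at [-1.257, 0.423, 1.63, -0, 1.089, -0.019], TCP at [0.204, -0.591, 0.248] pointing down, gripper open.
Joint ranges: [-3, 3], [-0.9, 2.11], [0.09, 2.58], [-1.31, 4.45], [0.11, 2.69], [-2.54, 2.54]. Speed limits (rad/s): [2.39, 2.39, 3.01, 3.14, 3.14, 3.14].

INTERFACE

Orientations are given as [roll, pitch, yaw] about the fixed x, y, z axes, in that order (R = Rz(yaw) Ry(pitch) Rx(roll)).
In Python, from workcell import monitor, vision, bot, recognise gives the robot as it stands.
- The arm moves only by the tool arm_command, never from a script. Its argument "increments" is a list of rows, each a list of 6 numbers: the shift along the tool's x, y, z in mm, then the turn, a rotation vector about the tool's x, y, z in rad. A call has exactly 5 rows; each row shifts and turns the commanded pose from where the row before left it, along the tool's axes as they then stand; what a row does not reach is not made up. A row lasts 1/12 s, in which the tool goes at most 41.7 mm and 7.16 degrees, less where a joint would pass 70% of its speed; a pose out of reach is approached as far as the arm can. A call with a gripper value outside its range is refused whole. "fingers" is the closure in counts, from 0 (fully open) to 255 (shut), set as the call begins (left out, the last holds). The fingers move at their own pace and stop on an object; "force" is the grip in N (left out, the last holds). Time passes only in rows, so rows that do not move let the fingers close, or fill a call up. It gives the time, the measured TCP pose, the force, the opening and the grip force at its end, in the units of the state.
- monitor.state(): the state, without advancing time (a new reading comes with each control period).
- vision.camera(name): name is "scene" or "side" or "wrist"; returns the picture (480x640x3 uint8, red, green, blue); there is no depth.
- vision.calibration(name): a dict with "fx", "fy", "cx", "cy" (pixels), "extrinsics" (4x4, takes a point from camera to world coordinates). Camera axes: x right, y up, looking along -z (the intrinsics and any distortion apply to the point x, -y, -z); pixel columns grow to the right and rows downward; lengths in m; the calibration is good to about 2 mm. A picture is of the moment at which its call begins: read the wrist's pose just before it. calibration takes no time and is no camera call; for the wrist camera it gives the pose at the moment of the call.
- bot.hand_in(): hands the job in; it is judged then, once.
Trained networks look in the newest picture that a camera, given by its name, has taken for a name from the list of things; names that differ only in an ending like _2 or _b are one class to them, and where a whole thing is asked for, a point or a joint stands for the part that bears it (a point fixed in the world has none). Each returns a list of dicts, best first, with "confidence" (0 to 1); they miss things now and then, are a little off and sometimes report something else, mostly with a low value. They report only what shows in the picture. A call takes as long as a camera call. They do not tell look-alikes from the thing itself.
- recognise(thing, camera): "position" ([x, y, z] in m, in world coordinates, good to about 4 mm: the middle of the surface that is visible of it).
The state is a dict: "time": time; "joint_pos": joint angles; "qvel": joint speeds; "tau": joint torques, N m; "position": TCP position; "ee_rot": TCP orientation; "ft_force": force on the tool from outside, world axes, zero at the start; "torque": the same for the moment, N m; "grip_width": opening from 0.0 (shut) to 1.0 (fully open); "finger_force": force on a finger pad.
Only numpy, scipy, OpenCV 4.12 (cv2) and the standard library are available. Lean on these libraries where they do the work, as an engineer would, in place of code of your own. Each camera call takes 0.05 s, during which the arm holds its last target. There are 200 camera calls.

## Working session

There is one attempt and no reset: what is moved stays moved. The work goes in short steps, Python scripts to look and compute and a tool call to move; the robot and the scene stay as the last step left them, time stands still between calls to the robot, and variables do not carry over. Pictures are saved under pics/ and viewed, at most 10 in all, crops included, and the job is handed in when it is done.

Besides the shell and the picture viewer there is one more tool, called after "Request:" as name(argument=value, ...) on one line, values as JSON. arm_command: Moves the arm, as the interface text tells. Its arguments: {"type":"object","properties":{"increments":{"type":"array"},"fingers":{"type":"number"},"force":{"type":"number"}},"required":["increments"]}

```bash
mkdir -p pics; ls
cat > h.py <<'E'
import numpy as np, cv2
from workcell import monitor, vision, bot, recognise
def snap(cam, name):
    im=vision.camera(cam); cv2.imwrite(f'pics/{name}.png', cv2.cvtColor(im,cv2.COLOR_RGB2BGR)); return im
def ray(cam,u,v,z,c=None):
    c=c or vision.calibration(cam); E=np.array(c['extrinsics'])
    d=E[:3,:3]@np.array([(u-c['cx'])/c['fx'],-(v-c['cy'])/c['fy'],-1.]); o=E[:3,3]
    return o+d*(z-o[2])/d[2]
def proj(cam,p,c=None):
    c=c or vision.calibration(cam); E=np.array(c['extrinsics'])
    q=E[:3,:3].T@(np.array(p)-E[:3,3]); return np.round([c['cx']+c['fx']*q[0]/-q[2], c['cy']-c['fy']*q[1]/-q[2]],1)
E
python3 - <<'E'
from h import *
np.set_printoptions(precision=3,suppress=True)
print(monitor.state()); print(vision.calibration('scene'))
a=snap('scene','scene0'); b=snap('side','side0')
for t in ['dispenser','plunger_top','cap1','bay_empty','bay_taken','eyepiece','objective_case','tin','microscope1']:
  for c in ['scene','side']:
    print(t,c,[(np.round(r['position'],3).tolist(),round(r['confidence'],2)) for r in recognise(t,c)][:4])
E
```

```text
pics
{'time': 0.0, 'joint_pos': array([-1.257,  0.424,  1.631,  0.   ,  1.089, -0.019]), 'qvel': array([-0.   , -0.002, -0.001, -0.   ,  0.001,  0.   ]), 'tau': array([ -0.001, -55.739, -28.174,  -0.   ,   0.007,   0.   ]), 'position': array([ 0.204, -0.59 ,  0.248]), 'ee_rot': array([-3.14 , -0.   ,  0.333]), 'ft_force': array([ 0.459,  0.512, -0.239]), 'torque': array([-0.01 , -0.02 ,  0.014]), 'finger_force': 0.0, 'grip_width': 0.9967511144969183}
{'fx': 499.9336637843631, 'fy': 499.9336637843631, 'cx': 329.3958796292718, 'cy': 242.36853693094525, 'extrinsics': array([[-0.702,  0.429, -0.569, -0.129],
       [-0.712, -0.438,  0.549,  0.478],
       [-0.014,  0.79 ,  0.613,  0.855],
       [ 0.   ,  0.   ,  0.   ,  1.   ]])}
dispenser scene [([0.59, -0.211, 0.041], 0.64)]
dispenser side [([0.592, -0.213, 0.039], 0.77)]
plunger_top scene [([0.607, -0.223, 0.081], 0.54)]
plunger_top side [([0.616, -0.224, 0.078], 0.68)]
cap1 scene [([0.634, -0.368, 0.016], 0.56), ([0.549, -0.23, 0.041], 0.39)]
cap1 side [([0.552, -0.23, 0.044], 0.45)]
bay_empty scene [([0.471, -0.373, 0.001], 0.66), ([0.719, -0.109, -0.002], 0.6)]
bay_empty side [([0.705, -0.096, 0.004], 0.74), ([0.451, -0.38, -0.001], 0.72), ([0.447, -0.531, 0.002], 0.62)]
bay_taken scene [([0.464, -0.061, 0.001], 0.75)]
bay_taken side [([0.468, -0.066, -0.003], 0.84)]
eyepiece scene [([0.472, -0.064, 0.045], 0.74), ([0.615, -0.225, 0.082], 0.57)]
eyepiece side [([0.474, -0.063, 0.038], 0.84)]
objective_case scene [([0.588, -0.057, 0.046], 0.64)]
objective_case side [([0.59, -0.057, 0.044], 0.88)]
tin scene [([0.636, -0.367, 0.014], 0.51)]
tin side [([0.63, -0.366, 0.015], 0.57)]
microscope1 scene []
microscope1 side [([0.591, -0.054, 0.046], 0.42)]
```

View pics/scene0.png

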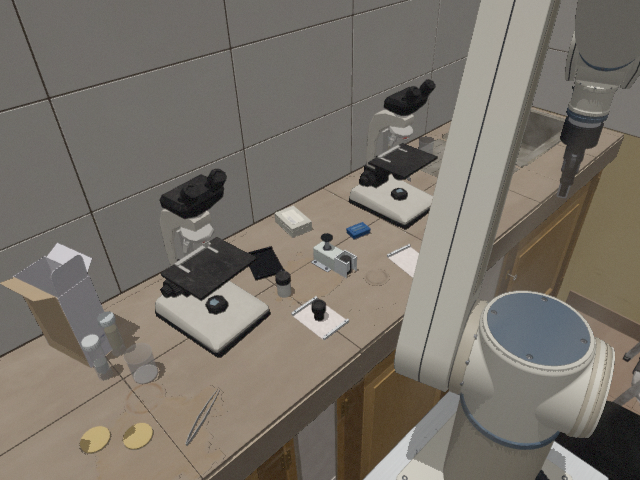

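View pics/side0.png

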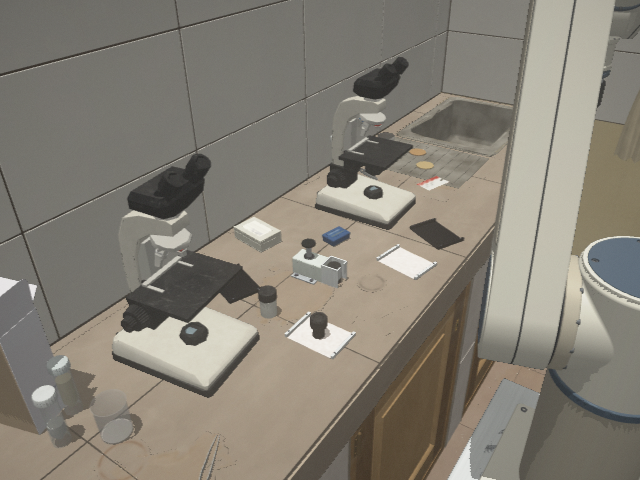

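The side view shows these:
- Dispenser at about (320,265), with its plunger at (309,245).
- White empty bay at (406,262).
- Taken bay at (320,330), with the eyepiece in it.
- Black look-alike mats at (437,233) and (238,284). I will not use either.

The plunger could be confused with the eyepiece at (319,322) or the case lid at (267,292). The faint ring at (371,283) needs a closer look.

Run:
```python
from h import *
np.set_printoptions(precision=4,suppress=True)
im=cv2.imread('pics/side0.png')[215:365,250:450]
cv2.imwrite('pics/c1.png',cv2.resize(im,(800,600),interpolation=cv2.INTER_CUBIC))
c=vision.calibration('side')
print(c); print('ring',ray('side',371,283,0), vision.calibration('wrist'))
```

```text
{'fx': 562.535941647833, 'fy': 562.535941647833, 'cx': 314.25111827413446, 'cy': 237.55239259581245, 'extrinsics': array([[-0.8199,  0.2941, -0.4911,  0.0078],
       [-0.5722, -0.4485,  0.6866,  0.599 ],
       [-0.0183,  0.844 ,  0.536 ,  0.7413],
       [ 0.    ,  0.    ,  0.    ,  1.    ]])}
ring [ 0.4783 -0.2672  0.    ] {'fx': 375.25223092475187, 'fy': 375.25223092475187, 'cx': 322.0658307056759, 'cy': 241.60701706574378, 'extrinsics': array([[ 0.3272,  0.9119,  0.2477,  0.2667],
       [-0.9449,  0.316 ,  0.0848, -0.5687],
       [-0.0009, -0.2618,  0.9651,  0.3743],
       [ 0.    ,  0.    ,  0.    ,  1.    ]])}
```

View pics/c1.png

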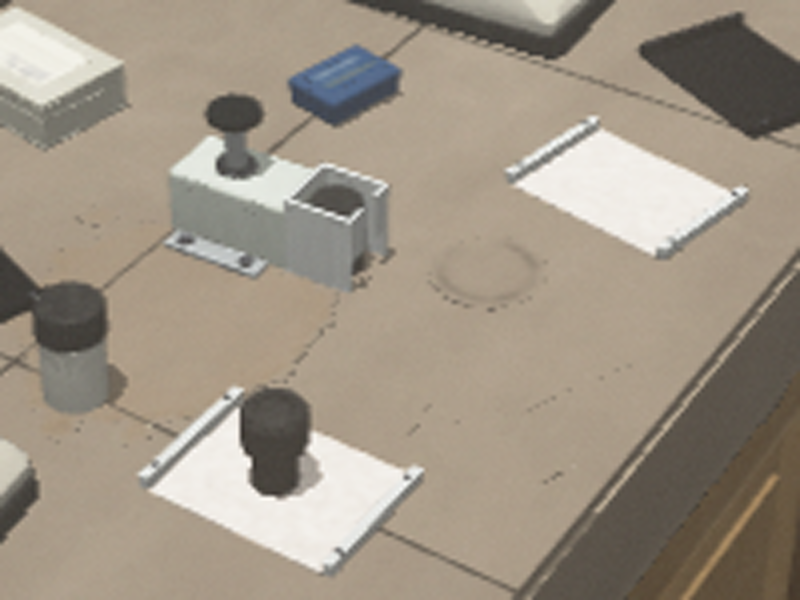

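The crop confirms the choice. The white empty bay's rail ends are at crop pixels (514,177), (595,122), (743,190) and (665,252), and its open end faces the dispenser exit. The plunger head is at (235,112), and the ring is only a stain.

Run:
```python
from h import *
np.set_printoptions(precision=4,suppress=True)
R=lambda p,z: ray('side',250+p[0]/4,215+p[1]/4,z)[:2]
P=np.array([R(p,.006) for p in [(514,177),(595,122),(743,190),(665,252)]])
print('bay',P,P.mean(0)); 
r1=P[1]-P[0]; r2=P[2]-P[3]; print('rail len',np.hypot(*r1),np.hypot(*r2),'yaw of rail',np.arctan2(*r1[::-1])*57.3,np.arctan2(*r2[::-1])*57.3, 'AD',P[3]-P[0])
M=np.array([R(p,.048) for p in [(288,202),(328,168),(387,184),(355,215)]]); print('mag',M,M.mean(0))
h=R((235,112),.08); print('head',h)
d=h-M.mean(0); print('dist',np.hypot(*d),'yaw',np.arctan2(d[1],d[0])*57.3)
for a,b in ((0,1),(3,2)): e=M[b]-M[a]; print(np.hypot(*e),np.arctan2(e[1],e[0])*57.3)
for a,b in ((0,3),(1,2)): e=M[b]-M[a]; print(np.hypot(*e),np.arctan2(e[1],e[0])*57.3)
```

```text
bay [[ 0.5053 -0.3477]
 [ 0.4936 -0.4241]
 [ 0.3911 -0.4075]
 [ 0.4015 -0.3301]] [ 0.4479 -0.3773]
rail len 0.07736856748140337 0.07809395031465753 yaw of rail -98.7575912125771 -97.69768295490765 AD [-0.1038  0.0176]
mag [[ 0.5656 -0.2071]
 [ 0.5655 -0.2456]
 [ 0.5306 -0.2503]
 [ 0.5294 -0.2168]] [ 0.5478 -0.2299]
head [ 0.6111 -0.2236]
dist 0.06363999057392726 yaw 5.680833127081055
0.03847414939794055 -90.24943153769917
0.033567354812054064 -88.05499480234566
0.03747357008275718 -165.0555506556921
0.03521909340549859 -172.2689081179543
```

Run:
```python
from h import *
np.set_printoptions(precision=3,suppress=True)
for p in [(318,203),(380,224),(414,205),(343,178)]: print('rmic',ray('side',*p,0.0)[:2])
for p in [(114,347),(207,387),(258,337)]: print('lmic',ray('side',*p,0.0)[:2])
```

```text
rmic [ 0.779 -0.5  ]
rmic [ 0.584 -0.495]
rmic [ 0.556 -0.631]
rmic [ 0.803 -0.665]
lmic [0.783 0.176]
lmic [0.565 0.15 ]
lmic [0.573 0.002]
```

Request:
arm_command(increments=[[0,0,0,0,0,-0.12],[0,0,0,0,0,-0.12],[0,0,0,0,0,-0.12],[0,0,0,0,0,-0.12],[0,0,0,0,0,-0.12]], fingers=255, force=20)

```text
time: 1.42
position: [0.2042, -0.5907, 0.2483]
ee_rot: [3.142, -0.0, 0.939]
ft_force: [0.3, 0.1, 0.4]
grip_width: 0.301
finger_force: 0.0
```

Request:
arm_command(increments=[[0,0,0,0,0,-0.12],[0,0,0,0,0,-0.12],[0,0,0,0,0,-0.12],[0,0,0,0,0,-0.05],[0,0,0,0,0,0]])

```text
time: 1.83
position: [0.2042, -0.5907, 0.2483]
ee_rot: [-3.142, 0.0, 1.345]
ft_force: [-0.5, -0.7, 0.2]
grip_width: 0.004
finger_force: 0.0
```

Request:
arm_command(increments=[[15,10,0,0,0,0],[28,19.5,0,0,0,0],[28,19.5,0,0,0,0],[28,19.5,0,0,0,0],[28,19.5,0,0,0,0]])

```text
time: 2.25
position: [0.3194, -0.4858, 0.2484]
ee_rot: [3.141, 0.0, 1.34]
ft_force: [-0.3, -0.7, -0.0]
grip_width: -0.001
finger_force: 0.0
```

Request:
arm_command(increments=[[28,19.5,0,0,0,0],[28,19.5,0,0,0,0],[28,19.5,0,0,0,0],[28,19.5,0,0,0,0],[28,19.5,0,0,0,0]])

```text
time: 2.67
position: [0.4464, -0.3713, 0.2485]
ee_rot: [3.141, 0.0, 1.34]
ft_force: [-0.5, -0.5, -0.7]
grip_width: -0.004
finger_force: 0.0
```

Request:
arm_command(increments=[[28,19.5,0,0,0,0],[28,19.5,0,0,0,0],[28,19.5,0,0,0,0],[15,10,0,0,0,0],[0,0,0,0,0,0]])

```text
time: 3.08
position: [0.537, -0.289, 0.2484]
ee_rot: [3.14, -0.001, 1.344]
ft_force: [-0.7, 0.3, 0.1]
grip_width: 0.002
finger_force: 0.0
```

Run:
```python
from h import *
np.set_printoptions(precision=4,suppress=True)
print(monitor.state()['position'],monitor.state()['joint_pos'])
snap('wrist','w1'); snap('side','s1')
for t in ['plunger_top','dispenser','bay_empty']:
  for c in ['wrist','side']:
    print(t,c,[(np.round(r['position'],4).tolist(),round(r['confidence'],2)) for r in recognise(t,c)][:3])
```

```text
[ 0.537  -0.289   0.2484] [-0.5136  0.4005  1.6653  0.001   1.0749 -0.2877]
plunger_top wrist [([0.6122, -0.2209, 0.08], 0.68)]
plunger_top side [([0.6172, -0.2239, 0.0762], 0.64)]
dispenser wrist [([0.6058, -0.2287, 0.0429], 0.83)]
dispenser side [([0.5934, -0.2114, 0.0387], 0.73)]
bay_empty wrist [([0.4858, -0.5133, 0.0007], 0.67), ([0.4424, -0.3694, -0.0003], 0.64), ([0.7531, -0.1567, -0.0017], 0.49)]
bay_empty side [([0.7066, -0.0953, 0.005], 0.98), ([0.4507, -0.3791, -0.0046], 0.66)]
```

View pics/w1.png

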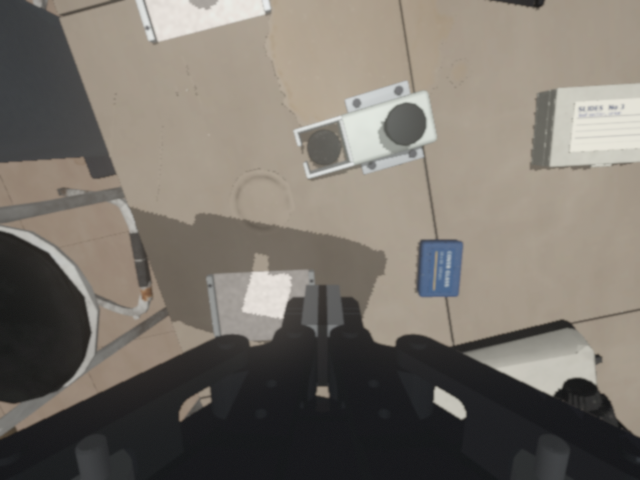

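The wrist view shows the plunger head at (405,125), the magazine top corners at (295,129), (342,116), (355,166) and (308,179), and the empty bay at about (262,300).

Run:
```python
from h import *
np.set_printoptions(precision=4,suppress=True)
h=ray('wrist',405,125,.08); M=np.array([ray('wrist',*p,.048)[:2] for p in [(295,129),(342,116),(355,166),(308,179)]])
print(h,M,M.mean(0)); d=h[:2]-M.mean(0); print(np.hypot(*d),np.degrees(np.arctan2(d[1],d[0])))
E=np.array(vision.calibration('wrist')['extrinsics'])
print('bay corners',[ray('wrist',*p,.006)[:2] for p in [(210,275),(311,272),(215,335)]])
im=cv2.cvtColor(cv2.imread('pics/w1.png'),cv2.COLOR_BGR2GRAY)
n,l,s,c=cv2.connectedComponentsWithStats((im[95:155,375:435]<75).astype(np.uint8)); print(s[1:],c[1:]+[375,95])
s=monitor.state(); t=np.array([.6115,-.223])-s['position'][:2]; y=s['ee_rot'][2]
print('tool dx,dy mm',1e3*(t@[np.cos(y),np.sin(y)]),1e3*(t@[np.sin(y),-np.cos(y)]))
```

```text
[ 0.6115 -0.231   0.08  ] [[ 0.5286 -0.2137]
 [ 0.5689 -0.2126]
 [ 0.5711 -0.2547]
 [ 0.5293 -0.2563]] [ 0.5495 -0.2343]
0.0621617899598666 3.033396692590685
bay corners [array([ 0.4039, -0.3331]), array([ 0.5072, -0.3538]), array([ 0.3882, -0.4008])]
[] []
tool dx,dy mm 85.3330898314055 59.9983608527732
```

Request:
arm_command(increments=[[10,8,0,0,0,0],[21,15.5,0,0,0,0],[21,15.5,0,0,0,0],[16,12,0,0,0,0],[10,8,0,0,0,0]])

```text
time: 3.9
position: [0.6113, -0.2274, 0.2484]
ee_rot: [3.141, -0.0, 1.343]
ft_force: [-0.2, -0.5, -0.0]
grip_width: -0.002
finger_force: 0.0
```

Request:
arm_command(increments=[[0,0,20,0,0,0],[0,0,30,0,0,0],[0,0,35,0,0,0],[0,0,25,0,0,0],[0,0,10,0,0,0]])

```text
time: 4.32
position: [0.6073, -0.228, 0.1242]
ee_rot: [-3.136, -0.001, 1.343]
ft_force: [-0.3, -0.1, -0.6]
grip_width: -0.003
finger_force: 0.0
```

Run:
```python
from h import *
np.set_printoptions(precision=4,suppress=True)
print(monitor.state()['position'],monitor.state()['ee_rot'],monitor.state()['ft_force'])
a=snap('wrist','w2'); b=snap('side','s2')
a=cv2.imread('pics/w2.png')[80:480,120:520]; b=cv2.imread('pics/s2.png')[200:320,260:380]
cv2.imwrite('pics/c2.png',np.hstack([cv2.resize(a,(400,400)),cv2.resize(b,(400,400))]))
```

```text
[ 0.6073 -0.228   0.1242] [-3.1356 -0.0009  1.3425] [-0.3274 -0.0789 -0.6086]
```

View pics/c2.png

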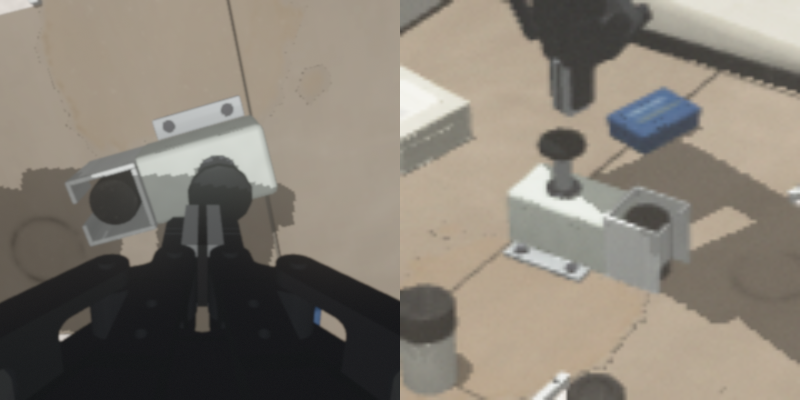

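The crop shows the closed fingertips at about (203,212) and the plunger head centred at about (220,194), so the tip is slightly left of and behind centre.

Run:
```python
from h import *
np.set_printoptions(precision=4,suppress=True)
s=monitor.state(); p=s['position']
print('head',ray('wrist',340,274,.08),'tip px',proj('wrist',p-[0,0,.017]),'under tip at .08',proj('wrist',[p[0],p[1],.08]))
print([(np.round(r['position'],4).tolist(),round(r['confidence'],2)) for c in ('wrist','side') for r in recognise('plunger_top',c)])
c=vision.calibration('side');print('side tip',proj('side',p-[0,0,.017]),'seen',260+573*.3-120,200+110*.3,'head seen', 260+(563-400)*.3, 200+145*.3, ray('side',260+(563-400)*.3, 200+145*.3,.08))
```

```text
head [ 0.6174 -0.2268  0.08  ] tip px [322.4 306.6] under tip at .08 [322.7 281. ]
[([0.6169, -0.2201, 0.0768], 0.85), ([0.6124, -0.2216, 0.0808], 0.63)]
side tip [310.8 230.9] seen 311.9 233.0 head seen 308.9 243.5 [ 0.6097 -0.2222  0.08  ]
```

Request:
arm_command(increments=[[2,2,4,0,0,0],[2,1,6,0,0,0],[0,0,6,0,0,0],[0,0,4,0,0,0],[0,0,0,0,0,0]])

```text
time: 4.93
position: [0.6127, -0.2254, 0.1074]
ee_rot: [-3.14, -0.0, 1.343]
ft_force: [-1.1, -0.3, 0.4]
grip_width: 0.003
finger_force: 0.0
```

Request:
arm_command(increments=[[2,1,3,0,0,0],[0,0,3,0,0,0],[0,0,3,0,0,0],[0,0,3,0,0,0],[0,0,2,0,0,0]])

```text
time: 5.35
position: [0.6148, -0.224, 0.0941]
ee_rot: [3.142, -0.0, 1.343]
ft_force: [-1.3, 0.5, 3.0]
grip_width: -0.001
finger_force: 1.5
```

Request:
arm_command(increments=[[0,0,2,0,0,0],[0,0,2.5,0,0,0],[0,0,2.5,0,0,0],[0,0,2.5,0,0,0],[0,0,2.5,0,0,0]])

```text
time: 5.77
position: [0.6148, -0.224, 0.0823]
ee_rot: [3.141, -0.0, 1.343]
ft_force: [-1.4, 0.9, 4.9]
grip_width: 0.001
finger_force: 2.7
```

Request:
arm_command(increments=[[0,0,2.5,0,0,0],[0,0,2.5,0,0,0],[0,0,2,0,0,0],[0,0,2,0,0,0],[0,0,1,0,0,0]])

```text
time: 6.18
position: [0.6148, -0.224, 0.0723]
ee_rot: [3.142, -0.0, 1.343]
ft_force: [-0.8, 1.3, 6.2]
grip_width: 0.004
finger_force: 3.3
```

Contact came where expected, and the force follows the spring. I will press the last 3 mm or so against the stop.

Request:
arm_command(increments=[[0,0,1,0,0,0],[0,0,1,0,0,0],[0,0,1,0,0,0],[0,0,0.5,0,0,0],[0,0,0,0,0,0]])

```text
time: 6.6
position: [0.6148, -0.224, 0.0691]
ee_rot: [3.141, -0.0, 1.343]
ft_force: [-1.7, 1.8, 7.1]
grip_width: 0.004
finger_force: 3.3
```

Request:
arm_command(increments=[[0,0,0.5,0,0,0],[0,0,0.5,0,0,0],[0,0,0.5,0,0,0],[0,0,0,0,0,0],[0,0,0,0,0,0]])

```text
time: 7.02
position: [0.6149, -0.224, 0.069]
ee_rot: [3.141, 0.0, 1.343]
ft_force: [-5.7, 3.2, 17.3]
grip_width: 0.001
finger_force: 8.7
```

The plunger is on its stop at 17 N with the travel complete. Now I lift off.

Request:
arm_command(increments=[[0,0,-3,0,0,0],[0,0,-5,0,0,0],[0,0,-6,0,0,0],[0,0,-8,0,0,0],[0,0,-12,0,0,0]])

```text
time: 7.43
position: [0.614, -0.2238, 0.1009]
ee_rot: [-3.14, -0.0, 1.343]
ft_force: [-0.1, 0.3, -0.3]
grip_width: 0.001
finger_force: 0.0
```

Request:
arm_command(increments=[[0,0,-20,0,0,0],[0,0,-25,0,0,0],[0,0,-15,0,0,0],[0,0,0,0,0,0],[0,0,0,0,0,0]], fingers=200)

```text
time: 7.85
position: [0.6151, -0.2242, 0.1626]
ee_rot: [3.14, 0.0, 1.343]
ft_force: [0.6, 0.1, -0.2]
grip_width: 0.216
finger_force: 0.0
```

Run:
```python
from h import *
np.set_printoptions(precision=4,suppress=True)
s=monitor.state(); print(s['position'],s['ee_rot'],s['ft_force'],s['grip_width'])
b=snap('side','s3'); a=snap('wrist','w3')
for t in ('cap1','plunger_top','bay_empty'): print(t,[(c,np.round(r['position'],4).tolist(),round(r['confidence'],2)) for c in ('wrist','side') for r in recognise(t,c)])
a=cv2.imread('pics/w3.png')[0:400,60:460]; b=cv2.imread('pics/s3.png')[200:320,290:410]
cv2.imwrite('pics/c3.png',np.hstack([cv2.resize(a,(400,400)),cv2.resize(b,(400,400))]))
```

```text
[ 0.6151 -0.2242  0.1626] [3.1395 0.0004 1.3428] [ 0.6003  0.1092 -0.1902] 0.21619041677063353
cap1 [('wrist', [0.554, -0.2305, 0.027], 0.89), ('wrist', [0.4896, -0.2316, 0.015], 0.83), ('side', [0.4804, -0.2256, 0.0166], 0.61)]
plunger_top [('wrist', [0.6118, -0.2243, 0.0763], 0.6), ('side', [0.6158, -0.2222, 0.0762], 0.53)]
bay_empty [('wrist', [0.441, -0.3509, 0.0008], 0.9), ('wrist', [0.7277, -0.1187, -0.0012], 0.88), ('side', [0.4532, -0.3789, -0.0016], 0.94), ('side', [0.7076, -0.0967, 0.0022], 0.68), ('side', [0.4574, -0.5272, 0.0024], 0.57), ('side', [0.6326, -0.3666, 0.0171], 0.53), ('side', [0.48, -0.2246, 0.0178], 0.43), ('side', [0.6138, -0.2242, 0.0793], 0.27)]
```

View pics/c3.png

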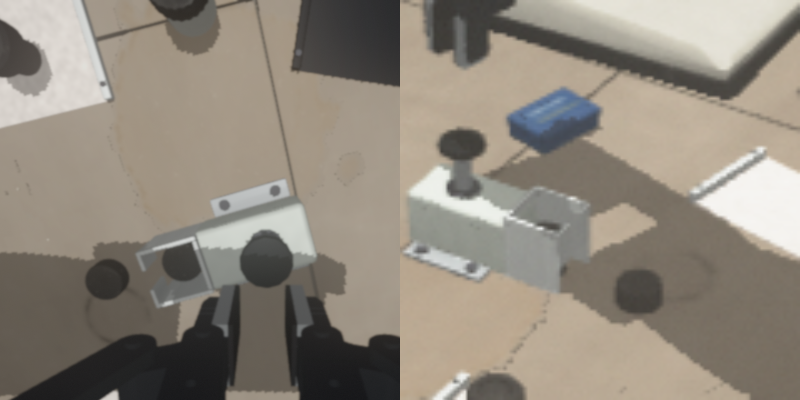

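The cap has come out at wrist-crop (107,279), with its top at side-crop (638,283). The plunger is back up and the second cap is still in the magazine.

Run:
```python
from h import *
np.set_printoptions(precision=4,suppress=True)
c1=ray('wrist',167,278,.014); c2=ray('side',290+238*.3,200+283*.3,.014); print(c1,c2)
p=monitor.state()['position']; y=monitor.state()['ee_rot'][2]
X=np.array([np.cos(y),np.sin(y)]);Y=np.array([np.sin(y),-np.cos(y)])
cap=(c1+c2)[:2]/2; print(cap,'cap in tool',1e3*(cap-p[:2])@X,1e3*(cap-p[:2])@Y)
bay=np.array([.4479,-.3773]); d=bay-cap; print('bay from cap',1e3*d@X,1e3*d@Y)
```

```text
[ 0.489  -0.2321  0.014 ] [ 0.483  -0.2338  0.014 ]
[ 0.486  -0.2329] cap in tool -37.881217891371236 -122.98557308516293
bay from cap -149.2284396454625 -4.487669371560765
```

Request:
arm_command(increments=[[2,-20,0,0,0,0],[2,-33,0,0,0,0],[2,-33,0,0,0,0],[2,-28,0,0,0,0],[2,-17,0,0,0,0]], fingers=190)

```text
time: 8.67
position: [0.486, -0.1835, 0.1606]
ee_rot: [-3.138, -0.0, 1.343]
ft_force: [0.6, 0.6, -0.7]
grip_width: 0.255
finger_force: 0.0
```

Request:
arm_command(increments=[[0,0,15,0,0,0],[0,0,25,0,0,0],[0,0,25,0,0,0],[0,0,20,0,0,0],[0,0,5,0,0,0]])

```text
time: 9.08
position: [0.4875, -0.1839, 0.0685]
ee_rot: [-3.137, -0.001, 1.343]
ft_force: [-0.6, 0.4, -0.3]
grip_width: 0.257
finger_force: 0.0
```

Run:
```python
from h import *
np.set_printoptions(precision=4,suppress=True)
s=monitor.state(); print(s['position'],s['ee_rot'],s['ft_force'],s['grip_width'])
b=snap('side','s4'); a=snap('wrist','w4')
print('cap1',[(c,np.round(r['position'],4).tolist(),round(r['confidence'],2)) for c in ('wrist','side') for r in recognise('cap1',c)])
a=cv2.imread('pics/w4.png')[80:480,120:520]; b=cv2.imread('pics/s4.png')[200:320,290:410]
cv2.imwrite('pics/c4.png',np.hstack([cv2.resize(a,(400,400)),cv2.resize(b,(400,400))]))
```

```text
[ 0.4875 -0.1839  0.0685] [-3.1369 -0.0007  1.3428] [-0.6206  0.4273 -0.3239] 0.2567448048949371
cap1 [('wrist', [0.4852, -0.2291, 0.0132], 0.86), ('wrist', [0.5628, -0.2266, 0.0263], 0.64), ('side', [0.4784, -0.2245, 0.0145], 0.63)]
```

View pics/c4.png

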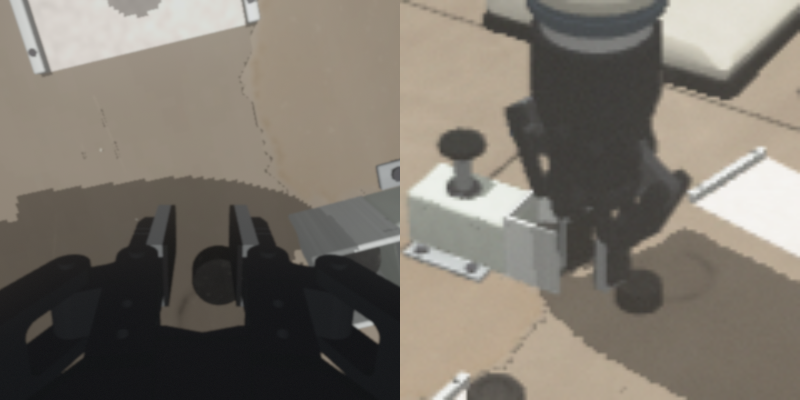

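The cap sits between and ahead of the fingers at about (215,273), slightly to the magazine side as planned. I go down to push height.

Request:
arm_command(increments=[[0,0,5,0,0,0],[0,0,8,0,0,0],[0,0,8,0,0,0],[0,0,5,0,0,0],[0,0,0,0,0,0]])

```text
time: 9.7
position: [0.4886, -0.1843, 0.0441]
ee_rot: [-3.14, -0.0, 1.343]
ft_force: [1.5, -0.5, -0.5]
grip_width: 0.252
finger_force: 0.0
```

Request:
arm_command(increments=[[0,0,6,0,0,0],[0,0,8,0,0,0],[0,0,6,0,0,0],[0,0,4,0,0,0],[0,0,0,0,0,0]])

```text
time: 10.12
position: [0.4887, -0.1844, 0.0202]
ee_rot: [-3.14, -0.0, 1.343]
ft_force: [-0.2, -0.6, 0.2]
grip_width: 0.252
finger_force: 0.0
```

Request:
arm_command(increments=[[-2,0,0,0,0,0],[-4,0,0,0,0,0],[-5,0,0,0,0,0],[-5,0,0,0,0,0],[-4,0,0,0,0,0]])

```text
time: 10.53
position: [0.4849, -0.2049, 0.0216]
ee_rot: [3.141, 0.0, 1.342]
ft_force: [-0.8, 0.3, -0.2]
grip_width: 0.253
finger_force: 0.0
```

Run:
```python
from h import *
np.set_printoptions(precision=4,suppress=True)
s=monitor.state(); print(s['position'],s['ee_rot'],s['ft_force'],s['grip_width'])
b=snap('side','s5'); a=snap('wrist','w5')
print('cap1',[(c,np.round(r['position'],4).tolist(),round(r['confidence'],2)) for c in ('wrist','side') for r in recognise('cap1',c)])
a=cv2.imread('pics/w5.png')[80:480,120:520]; b=cv2.imread('pics/s5.png')[200:320,290:410]
cv2.imwrite('pics/c5.png',np.hstack([cv2.resize(a,(400,400)),cv2.resize(b,(400,400))]))
```

```text
[ 0.4849 -0.2049  0.0216] [3.141  0.0002 1.3425] [-0.767   0.3069 -0.2078] 0.25282102437638226
cap1 [('wrist', [0.5618, -0.2322, 0.0251], 0.88)]
```

View pics/c5.png

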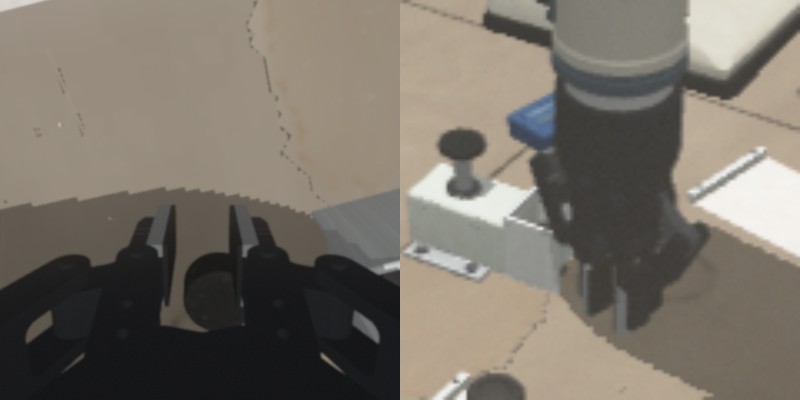

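The cap at (212,292) is now close ahead of the two fingertips. I start pushing slowly and watch the force near the magazine.

Request:
arm_command(increments=[[-3,0,0,0,0,0],[-3,0,0,0,0,0],[-4,0,0,0,0,0],[-4,0,0,0,0,0],[-4,0,0,0,0,0]])

```text
time: 11.15
position: [0.4807, -0.2221, 0.0213]
ee_rot: [3.142, 0.0, 1.343]
ft_force: [-1.0, 0.1, -0.4]
grip_width: 0.248
finger_force: 0.0
```

Request:
arm_command(increments=[[-4,0,0,0,0,0],[-4,0,0,0,0,0],[-4,0,0,0,0,0],[-3,0,0,0,0,0],[0,0,0,0,0,0]])

```text
time: 11.57
position: [0.4773, -0.2369, 0.0213]
ee_rot: [3.141, 0.0, 1.342]
ft_force: [0.8, 0.1, -0.2]
grip_width: 0.255
finger_force: 0.0
```

Run:
```python
from h import *
np.set_printoptions(precision=4,suppress=True)
s=monitor.state(); print(s['position'],s['ee_rot'],s['ft_force'],s['grip_width'])
b=snap('side','s6'); a=snap('wrist','w6')
print('cap1',[(c,np.round(r['position'],4).tolist(),round(r['confidence'],2)) for c in ('wrist','side') for r in recognise('cap1',c)])
a=cv2.imread('pics/w6.png')[80:480,120:520]; b=cv2.imread('pics/s6.png')[200:320,290:410]
cv2.imwrite('pics/c6.png',np.hstack([cv2.resize(a,(400,400)),cv2.resize(b,(400,400))]))
```

```text
[ 0.4773 -0.2369  0.0213] [3.1414 0.0001 1.3422] [ 0.7834  0.0691 -0.2074] 0.25496858159318236
cap1 [('wrist', [0.5515, -0.2271, 0.0269], 0.81), ('wrist', [0.4733, -0.2526, 0.014], 0.75)]
```

View pics/c6.png

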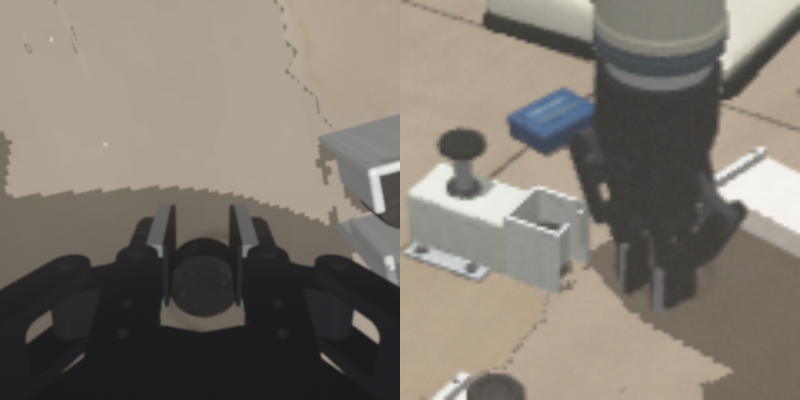

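The cap is centred against both fingertips at (203,277) and we are clear of the magazine. There are about 121 mm left to push.

Request:
arm_command(increments=[[-3,0,0,0,0,0],[-5,0,0,0,0,0],[-6,0,0,0,0,0],[-6,0,0,0,0,0],[-6,0,0,0,0,0]])

```text
time: 12.18
position: [0.4714, -0.2623, 0.0213]
ee_rot: [3.142, 0.0, 1.343]
ft_force: [0.1, -0.1, 0.6]
grip_width: 0.256
finger_force: 0.0
```

Request:
arm_command(increments=[[-6,0,0,0,0,0],[-6,0,0,0,0,0],[-6,0,0,0,0,0],[-6,0,0,0,0,0],[-6,0,0,0,0,0]])

```text
time: 12.6
position: [0.4645, -0.2915, 0.0213]
ee_rot: [-3.142, -0.0, 1.343]
ft_force: [0.7, -0.1, -0.3]
grip_width: 0.254
finger_force: 0.0
```

Request:
arm_command(increments=[[-6,0,0,0,0,0],[-6,0,0,0,0,0],[-6,0,0,0,0,0],[-6,0,0,0,0,0],[-6,0,0,0,0,0]])

```text
time: 13.02
position: [0.4578, -0.3206, 0.0213]
ee_rot: [3.142, 0.0, 1.343]
ft_force: [0.2, -0.4, -0.2]
grip_width: 0.256
finger_force: 0.0
```

Run:
```python
from h import *
np.set_printoptions(precision=4,suppress=True)
s=monitor.state(); print(s['position'],s['ee_rot'],s['ft_force'],s['grip_width'])
snap('side','s7'); a=snap('wrist','w7')
for t in ('cap1','bay_empty'): print(t,[(c,np.round(r['position'],4).tolist(),round(r['confidence'],2)) for c in ('wrist','side') for r in recognise(t,c)])
```

```text
[ 0.4578 -0.3206  0.0213] [3.1416 0.     1.3428] [ 0.2122 -0.4119 -0.1546] 0.25559176488174323
cap1 [('wrist', [0.5411, -0.2301, 0.0044], 0.94), ('wrist', [0.5522, -0.238, 0.0267], 0.8), ('wrist', [0.4547, -0.3359, 0.0141], 0.64)]
bay_empty [('wrist', [0.4527, -0.3686, 0.0055], 0.93), ('wrist', [0.5377, -0.231, 0.0065], 0.46), ('side', [0.4478, -0.5319, 0.0013], 0.85), ('side', [0.7047, -0.0921, 0.0018], 0.85), ('side', [0.4197, -0.3714, -0.0042], 0.71)]
```

Request:
arm_command(increments=[[-6,0,0,0,0,0],[-6,0,0,0,0,0],[-6,0,0,0,0,0],[-5,0,0,0,0,0],[-4,0,0,0,0,0]])

```text
time: 13.73
position: [0.4517, -0.3472, 0.0213]
ee_rot: [3.141, 0.0, 1.342]
ft_force: [-0.2, 0.0, 1.2]
grip_width: 0.254
finger_force: 0.0
```

Request:
arm_command(increments=[[-4,0,0,0,0,0],[-3,0,0,0,0,0],[-2,0,0,0,0,0],[-1,0,0,0,0,0],[0,0,0,0,0,0]])

```text
time: 14.15
position: [0.4495, -0.3563, 0.0213]
ee_rot: [3.142, 0.0, 1.343]
ft_force: [-0.0, -0.4, -0.3]
grip_width: 0.257
finger_force: 0.0
```

Request:
arm_command(increments=[[3,0,0,0,0,0],[8,0,0,0,0,0],[12,0,0,0,0,0],[12,0,0,0,0,0],[5,0,0,0,0,0]])

```text
time: 14.57
position: [0.4587, -0.3146, 0.0212]
ee_rot: [-3.14, -0.001, 1.344]
ft_force: [0.9, -0.2, -0.1]
grip_width: 0.256
finger_force: 0.0
```

Request:
arm_command(increments=[[0,0,-10,0,0,0],[0,0,-25,0,0,0],[0,0,-30,0,0,0],[0,0,-30,0,0,0],[0,0,-20,0,0,0]])

```text
time: 14.98
position: [0.4595, -0.3175, 0.1396]
ee_rot: [3.139, 0.001, 1.343]
ft_force: [0.0, 0.0, 1.0]
grip_width: 0.254
finger_force: 0.0
```

Request:
arm_command(increments=[[10,0,-10,0,0,0],[20,0,-20,0,0,0],[20,0,-20,0,0,0],[10,0,-10,0,0,0],[0,0,0,0,0,0]])

```text
time: 15.4
position: [0.4734, -0.2572, 0.1983]
ee_rot: [3.138, 0.001, 1.345]
ft_force: [0.3, -1.0, 0.4]
grip_width: 0.252
finger_force: 0.0
```

Run:
```python
from h import *
np.set_printoptions(precision=4,suppress=True)
s=monitor.state(); print(s['time'],s['position'],s['ee_rot'],s['ft_force'])
b=snap('side','s8'); a=snap('wrist','w8')
for t in ('cap1','bay_empty'): print(t,[(c,np.round(r['position'],4).tolist(),round(r['confidence'],2)) for c in ('wrist','side') for r in recognise(t,c)])
a=cv2.imread('pics/w8.png')[80:480,120:520]; b=cv2.imread('pics/s8.png')[200:350,290:440]
cv2.imwrite('pics/c8.png',np.hstack([cv2.resize(a,(400,400)),cv2.resize(b,(400,400))]))
```

```text
15.4 [ 0.4734 -0.2572  0.1983] [3.1385 0.0007 1.3452] [ 0.2965 -1.0326  0.3768]
cap1 [('wrist', [0.4486, -0.3706, 0.0117], 0.9), ('wrist', [0.5526, -0.2273, 0.03], 0.75)]
bay_empty [('wrist', [0.4468, -0.3801, -0.0008], 0.79), ('wrist', [0.7381, -0.1519, -0.0014], 0.59), ('side', [0.4577, -0.3723, -0.001], 0.93), ('side', [0.7104, -0.0985, 0.003], 0.73)]
```

View pics/c8.png

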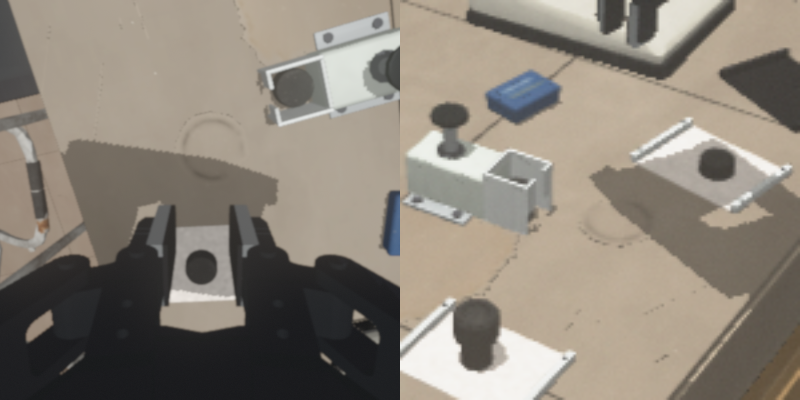

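The cap lies flat near the centre of the white bay: wrist crop (202,267), side crop (717,162), with mat visible all round. The eyepiece, tin and magazine look unchanged and the arm is clear, so I hand in.

```bash
python3 -c "
from workcell import bot
print(bot.hand_in())"
```

```text
the job is handed in; nothing more can be done
None
```

I pressed the plunger fully down once and it came back up; I then pushed the single cap it released into the empty bay, where it lies flat and wholly inside, and I handed the job in at about 15.5 s with no verdict returned.

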